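# Unclip the strainer screens and pile them in the draining rack

### The arm

A 7-joint arm with a two-finger parallel gripper is mounted at the origin on a cart in front of the work surface, level with it; the furniture and walls round the work are solid. World frame = base frame: x ahead of the robot, y to its left, z up, the work surface at z = 0. Lengths are in m, angles in rad, forces in N, time in s.
With the tool pointing down it reaches from about 0.425 to 0.8 m from the base axis. Payload 8.3 kg.
Tool frame: the origin (TCP) lies at the very end of the fingers, on their centre line; the grasp point (between the pads) lies 19 mm behind it; z points along the fingers, y is the line along which they close (so a half turn about z gives the same grasp; the last joint's range is limited). The gripper opens to 85 mm and grips with 20 to 120 N. Pads are 22 mm wide; open, the fingers measure 114 mm over their backs; the gripper's body (76 mm by 85 mm) begins 54 mm behind the grasp point. The pads swing forward as they close: fully open they stand 13 mm farther back than shut.
Start: joints at [-1.37, 0.383, 0.016, 1.37, -0.006, 1.388, -0.046], TCP at [0.163, 0.603, 0.231] pointing down, gripper open.
Joint ranges: [-2.95, 2.95], [-0.25, 2.06], [-1.52, 1.56], [0.18, 2.33], [-1.44, 4.58], [0.02, 2.06], [-3.01, 3.01]. Speed limits (rad/s): [2.39, 2.39, 3.01, 3.01, 3.14, 3.14, 3.14].

### API

Orientations are given as a rotation vector (axis times angle).
In Python, from cell import robot gives the robot as it stands.
- The arm moves only by the tool carry_out, never from a script. Its arguments are lists of equal length, an entry for each row: "claw": the opening, from -1 (shut) to 1 (fully open), so that 0 is half open; "offset": the shift along the tool's x, y, z as a fraction of full scale, a list of three; "roll": the turn about the tool's z as a fraction of full scale. A call has 1 to 10 rows; each row is the pose to reach, as a shift and turn from the pose commanded when the call began, along the tool's axes at that moment; what a row does not reach only later rows make up. Full scale, the value 1, is 600 mm for a shift and 0.5 rad for a turn. A row lasts 1/10 s, in which the tool goes at most 50 mm and 8.59 degrees, less where a joint would pass 70% of its speed; a pose out of reach is approached as far as the arm can. A call with a number of a shift or a turn outside -1 to 1 is refused whole. A call with a gripper value outside its range is refused whole. The fingers move at their own pace and stop on an object; "grip_force" is the grip in N (left out, the last holds). Time passes only in rows, so rows that repeat a pose let the fingers close. It gives the time, the measured TCP pose, the force, the opening and the grip force at its end, in the units of the state.
- robot.get_state(): the state, without advancing time (a new reading comes with each control period).
- robot.camera(name): name is "side" or "top" or "wrist"; returns the picture (480x640x3 uint8, red, green, blue); there is no depth.
- robot.calibration(name): a dict with "K" (3x3 intrinsics, pixels), "R" (3x3) and "t" (3): a world point X has camera coordinates R X + t. Camera axes: x right, y down, z forward; pixel columns grow to the right and rows downward; lengths in m; the calibration is good to about 2 mm. A picture is of the moment at which its call begins: read the wrist's pose just before it. calibration takes no time and is no camera call; for the wrist camera it gives the pose at the moment of the call.
- robot.job_done(): hands the job in; it is judged then, once.
Trained networks look in the newest picture that a camera, given by its name, has taken for a name from the list of things; names that differ only in an ending like _2 or _b are one class to them, and where a whole thing is asked for, a point or a joint stands for the part that bears it (a point fixed in the world has none). Each returns a list of dicts, best first, with "confidence" (0 to 1); they miss things now and then, are a little off and sometimes report something else, mostly with a low value. They report only what shows in the picture. A call takes as long as a camera call.
- robot.silhouettes(thing, camera): "mask" (480x640 bool, what is visible of it) and "point" ([column, row] in pixels, amid what is visible of it).
The state is a dict: "time_s": time; "joint_positions": joint angles; "qvel": joint speeds; "effort": joint torques, N m; "position": TCP position; "ee_rot": TCP orientation; "force": force on the tool from outside, world axes, zero at the start; "moment": the same for the moment, N m; "gripper_width": opening from 0.0 (shut) to 1.0 (fully open); "finger_force": force on a finger pad.
Only numpy, scipy, OpenCV 4.12 (cv2) and the standard library are available. Lean on these libraries where they do the work, as an engineer would, in place of code of your own. Each camera call takes 0.05 s, during which the arm holds its last target. There are 200 camera calls.

### The job

The batch is poured: take the two screens out of the straining box, one at a time, by pinching the two sprung tabs on a screen's sides together and lifting it straight out, and lay each in the sloping draining rack so that both lie flat on the screen already there, in one square pile with all edges flush. Do not drop a screen, leave the first screen resting against the rack's stop, and do not disturb the other things on the table.

Things in the scene. Friction and masses are not known exactly. Their poses are not given: they have to be found in the camera images.
- screen_a: flat screen cartridge, white plastic frame round a steel mesh, 100 x 56 x 22 mm (x, y, z), 0.11 kg; origin: centre of its underside, x along its length, z out of its top; flat above and below, a pile grows 22 mm a screen. A sprung tab stands out in the middle of each long side (see the tab points). Starts snapped into the box's y+ bay.
- screen_b: flat screen cartridge, white plastic frame round a steel mesh, 100 x 56 x 22 mm (x, y, z), 0.11 kg; origin: centre of its underside, x along its length, z out of its top; flat above and below, a pile grows 22 mm a screen. A sprung tab stands out in the middle of each long side (see the tab points). Starts snapped into the box's y- bay.
- screen_c: flat screen cartridge, white plastic frame round a steel mesh, 100 x 56 x 22 mm (x, y, z), 0.11 kg; origin: centre of its underside, x along its length, z out of its top; flat above and below, a pile grows 22 mm a screen. A sprung tab stands out in the middle of each long side (see the tab points). Starts as the bottom of the pile in the rack, short side at the stop.
- tab_l (a point): middle of the ribbed outer face of screen_a's sprung tab on its y+ side, 12 mm above the underside, 33 mm from mid-width; same on all screens. The tab is 26 mm long in x, 3 to 21 mm above the underside. 66 mm over both free tabs, 57 mm with both pinched home (4.5 mm each, 6.5 N on each side); home, they stand 0.5 mm proud of the frame and carry the grip.
- tab_r (a point): middle of the ribbed outer face of screen_a's sprung tab on its y- side, 12 mm above the underside, 33 mm from mid-width; same on all screens. The tab is 26 mm long in x, 3 to 21 mm above the underside. At its foot, 2 to 5 mm above the underside, is a barb standing 3.5 mm out, which moves with the tab; let go, the tab springs out again.
- strainer: fixed steel straining box, 122 (x) x 207 (y) x 60 mm high, brass spout at x-; origin: centre of its underside. Two bays in its deck, centred 52 mm to y+ and y-, length along x. A seated screen's underside is 51.5 mm up; its upper 13.5 mm show above the deck. Play 1 mm. Lips hook 3 mm over the tabs' barbs; with both tabs pinched home the screen lifts straight up.
- rack: fixed draining rack: aluminium drip tray 165 (x) x 104 (y) x 14 mm that carries a slatted steel bed; origin: centre of the tray's underside, on the table; its x- end is the low end
- rack_bed: the rack's slatted bed, 115 mm long, 59 mm wide, sloping 30 degrees; origin: on its top surface at the middle of its low end; x up the slope, y to the left across it, z out of the bed. The stop stands square to the bed at x = 0, 66 mm wide, reaching 58 mm out of the bed; the sides are open.
- cup: steel measuring cup, 72 mm wide, 82 mm high; bystander
- bottle: small dark drop bottle, 30 mm wide, 62 mm high, behind the straining box; bystander
- key: black hex key, 84 mm long, lying left of the rack; bystander
- tub_09: open pink tub, 96 mm wide, 55 mm high, on the left; bystander
- tub_lid_1: pink lid, 98 mm wide, 16 mm high, lower of two lids; bystander
- tub_lid_3: pink lid, 98 mm wide, 16 mm high, upper of two lids; bystander

How it is judged:
By the outcome, as a careful person would: the job done as asked, in the order asked, and still so for the second after the job is handed in, with the robot touching nothing.
It also fails if it takes over 59 s, if anything falls off the work surface, if the arm or the gripper's body presses on something with over 40 N, if the wrist force passes 120 N, or if a joint passes its speed limit or range.

## Working session

There is one attempt and no reset: what is moved stays moved. The work goes in short steps, Python scripts to look and compute and a tool call to move; the robot and the scene stay as the last step left them, time stands still between calls to the robot, and variables do not carry over. Pictures are saved under pics/ and viewed, at most 10 in all, crops included, and the job is handed in when it is done.

Besides the shell and the picture viewer there is one more tool, called as name(argument=value, ...) on one line, values as JSON. carry_out: Moves the arm, as the interface text tells. Its arguments: {"type":"object","properties":{"claw":{"type":"array"},"offset":{"type":"array"},"roll":{"type":"array"},"grip_force":{"type":"number"}},"required":["claw","offset","roll"]}

```bash
mkdir -p pics; ls
python3 - <<'E'
from cell import robot
import cv2,numpy as np
s=robot.get_state();print(s)
ims=[]
for n in ("side","top"):
    im=robot.camera(n);cv2.imwrite(f"pics/{n}0.png",im[:,:,::-1])
    c=robot.calibration(n);print(n,c)
    for th in ("strainer","rack","rack_bed","screen_a"):
        for d in robot.silhouettes(th,n)[:4]:
            m=d["mask"];ys,xs=np.nonzero(m);print(n,th,round(d["confidence"],2),d["point"],m.sum(),xs.min(),xs.max(),ys.min(),ys.max())
E
```

```text
pics
{'time_s': 0.0, 'joint_positions': array([-1.36992662,  0.38421828,  0.01638416,  1.37120163, -0.00631266,
        1.38819653, -0.04652203]), 'qvel': array([0.00052233, 0.00082975, 0.00124043, 0.00035094, 0.00142613,
       0.00092988, 0.00119772]), 'effort': array([-9.81376470e-04, -6.27603936e+01,  8.44143648e-01, -3.71826518e+01,
        1.66492100e-02,  1.39951057e-02,  1.05196964e-04]), 'position': array([0.1627829 , 0.60288844, 0.23026984]), 'ee_rot': array([-4.13051481e-01, -3.11408472e+00,  3.08004384e-03]), 'force': array([-0.22121415,  0.53004399,  0.80294155]), 'moment': array([-0.0222338 , -0.02793391, -0.04609236]), 'finger_force': 0.0, 'gripper_width': 0.9988462097453674}
side {'K': array([[497.21134499,   0.        , 319.97181238],
       [  0.        , 497.21134499, 230.26223442],
       [  0.        ,   0.        ,   1.        ]]), 'R': array([[ 0.85526112, -0.51761351,  0.0245902 ],
       [-0.26708237, -0.48097569, -0.83506251],
       [ 0.44406692,  0.70762888, -0.54960525]]), 't': array([-0.4599872 ,  0.20250676,  0.80417713])}
side strainer 0.95 [272.3, 267
[... 332 characters left out ...]
       , 312.90631203],
       [  0.        , 598.09447249, 233.45417645],
       [  0.        ,   0.        ,   1.        ]]), 'R': array([[-0.01751329, -0.9998123 ,  0.00828542],
       [-0.98057816,  0.01555618, -0.19551079],
       [ 0.1953452 , -0.01154854, -0.98066655]]), 't': array([-0.01928213,  0.53219298,  1.29261703])}
top strainer 0.65 [285.1, 272.2] 3389 233 337 235 306
top rack 0.63 [396.6, 274.4] 2046 375 423 231 304
top rack 0.25 [283.7, 272.0] 3887 232 337 234 306
top rack_bed 0.67 [410.9, 283.8] 263 389 419 231 291
top screen_a 0.88 [308.9, 273.3] 1268 290 324 249 298
top screen_a 0.85 [260.7, 266.9] 1014 244 277 240 288
top screen_a 0.71 [403.7, 261.2] 1126 386 418 238 283
```

Run:
```python
import cv2,numpy as np
a=cv2.imread("pics/side0.png")[190:400,200:440];b=cv2.imread("pics/top0.png")[200:340,200:460]
a=cv2.resize(a,(600,525),interpolation=2);cv2.imwrite("pics/a.png",a)
b=cv2.resize(b,(780,420),interpolation=2);cv2.imwrite("pics/b.png",b)
```

```text
(no output)
```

View pics/a.png

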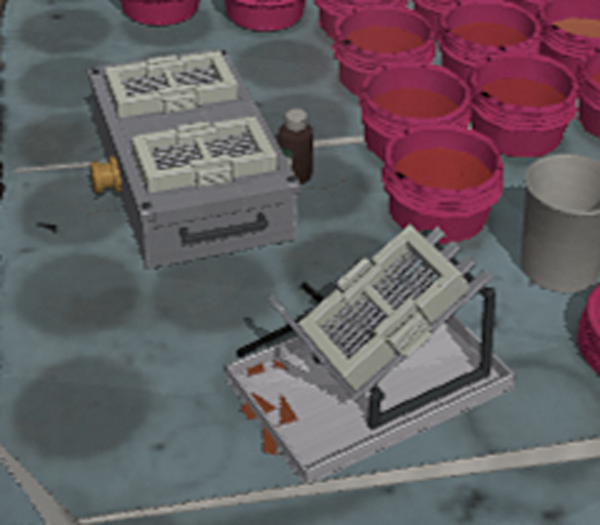

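View pics/b.png

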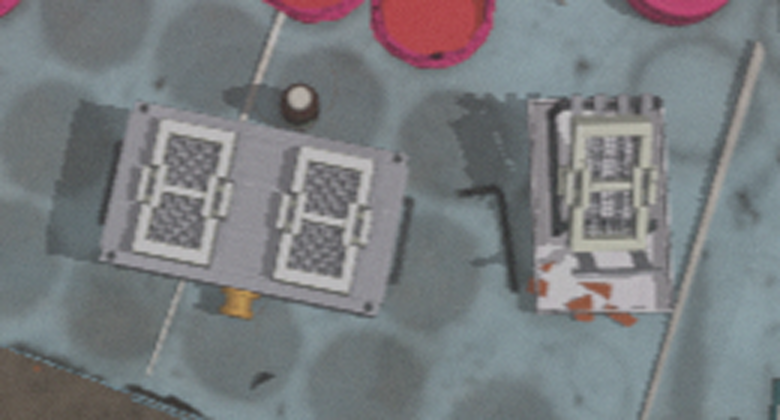

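View pics/side0.png

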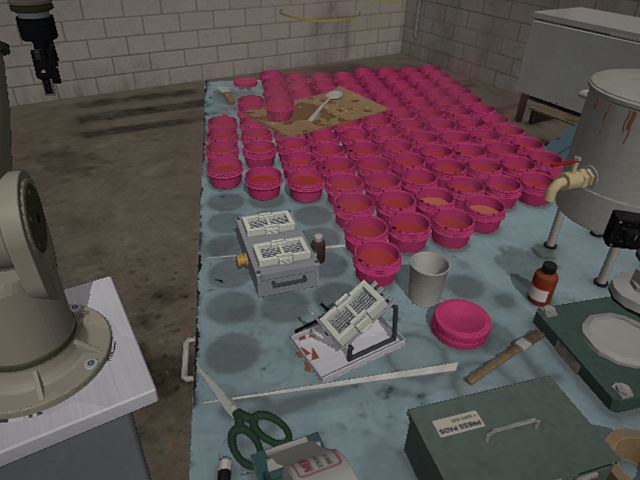

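Side and top views: box with spout toward the robot, screens a and b in its bays at top px (260,266) and (308,273). The rack holds c at (403,261), low end toward the robot, with the key just left of it. I'll do coarse localisation from both views.

```bash
cat > h.py <<'E'
from cell import robot
import cv2,numpy as np
from scipy.spatial.transform import Rotation as Rn
from scipy.optimize import least_squares
def proj(c,X):
    p=(np.atleast_2d(X)@c["R"].T+c["t"])@c["K"].T
    return p[:,:2]/p[:,2:]
def onplane(c,uv,z):
    d=np.c_[np.atleast_2d(uv),np.ones(len(np.atleast_2d(uv)))]@np.linalg.inv(c["K"]).T@c["R"]
    o=-c["R"].T@c["t"]
    return o+d*((z-o[2])/d[:,2])[:,None]
def tri(c1,u1,c2,u2):
    A=[]
    for c,u in((c1,u1),(c2,u2)):
        P=c["K"]@np.c_[c["R"],c["t"]]
        A+=[u[0]*P[2]-P[0],u[1]*P[2]-P[1]]
    v=np.linalg.svd(np.array(A))[2][-1];return v[:3]/v[3]
def corners(m):
    cs=max(cv2.findContours(m.astype(np.uint8),0,1)[0],key=cv2.contourArea)
    return cs[:,0,:].astype(float)
E
python3 - <<'E'
from h import *
c1=robot.calibration("top");c2=robot.calibration("side")
for n in("a",(260.7,266.9),(264.4,223.2)),("b",(308.9,273.3),(278.4,250.3)),("c",(403.7,261.2),(355.1,313.9)):
    print(n[0],tri(c1,n[1],c2,n[2]).round(4),onplane(c1,n[1],.0735).round(4))
d=[x for x in robot.silhouettes("screen_a","top")][:3]
robot.camera("top")
for x in robot.silhouettes("screen_a","top")[:3]:
    p=onplane(c1,corners(x["mask"]),.0735)[:,:2].astype(np.float32)
    print(x["point"],cv2.minAreaRect(p))
# bottle/cup heights
for th in("cup","bottle"):
    x=robot.silhouettes(th,"top")[:1]
    for q in x: print(th,q["confidence"],onplane(c1,q["point"],.06).round(3))
c=robot.calibration("wrist");s=robot.get_state()
R=Rn.from_rotvec(s["ee_rot"]).as_matrix();print(R.round(3))
print("cam in tool",(R.T@(-c["R"].T@c["t"]-s["position"])).round(4),(c["R"]@R).round(3),c["K"])
E
```

```text
a [0.4556 0.0886 0.0636] [[0.4549 0.0876 0.0735]]
b [ 0.4374 -0.0167  0.0672] [[ 0.439  -0.0176  0.0735]]
c [ 0.4645 -0.2284  0.0611] [[ 0.4624 -0.2262  0.0735]]
[261.0, 265.4] ((0.4617954194545746, 0.08705230057239532), (0.06334849447011948, 0.10182405263185501), 75.7532730102539)
[311.5, 271.2] ((0.4396529793739319, -0.014075040817260742), (0.06558417528867722, 0.10145261883735657), 78.27191925048828)
[405.2, 262.8] ((0.4641846716403961, -0.22369864583015442), (0.07264119386672974, 0.10443136841058731), 87.62632751464844)
cup 0.63 [[ 0.651 -0.197  0.06 ]]
bottle 0.54 [[0.526 0.    0.06 ]]
[[-0.965  0.261 -0.   ]
 [ 0.261  0.965  0.   ]
 [ 0.     0.    -1.   ]]
cam in tool [ 0.0689 -0.0002 -0.1435] [[-0.001  1.    -0.001]
 [-0.962 -0.001 -0.271]
 [-0.271  0.001  0.962]] [[418.2387493    0.         320.21629018]
 [  0.         418.2387493  240.97217445]
 [  0.           0.           1.        ]]
```

carry_out(claw=[1,1,1,1,1,1,1,1,1,1], offset=[[-0.72,-0.776,-0.02],[-0.72,-0.776,-0.02],[-0.72,-0.776,-0.02],[-0.72,-0.776,-0.02],[-0.72,-0.776,-0.02],[-0.72,-0.776,-0.02],[-0.72,-0.776,-0.02],[-0.72,-0.776,-0.02],[-0.72,-0.776,-0.02],[-0.72,-0.776,-0.02]], roll=[-0.1,-0.1,-0.1,-0.1,-0.1,-0.1,-0.1,-0.1,-0.1,-0.1], grip_force=20)

```text
time_s: 1.75
position: [0.3962, 0.159, 0.2412]
ee_rot: [0.335, 3.123, 0.002]
force: [0.9, 0.4, -0.8]
gripper_width: 1.002
finger_force: 0.0
```

carry_out(claw=[1,1,1,1,1], offset=[[-0.07,-0.085,0],[-0.142,-0.169,0],[-0.142,-0.169,0],[-0.142,-0.169,0],[-0.142,-0.169,0]], roll=[0,0,0,0,0])

```text
time_s: 2.25
position: [0.4575, 0.0433, 0.2408]
ee_rot: [-0.338, -3.123, -0.0]
force: [0.0, 0.4, 0.5]
gripper_width: 1.003
finger_force: 0.0
```

Run:
```python
from h import *
s=robot.get_state();print(s["position"],s["ee_rot"],s["joint_positions"].round(2))
c=robot.calibration("wrist");im=robot.camera("wrist");cv2.imwrite("pics/w1.png",im[:,:,::-1])
np.savez("w1.npz",**c,im=im)
for x in robot.silhouettes("screen_a","wrist")[:3]:
    p=onplane(c,corners(x["mask"]),.0735)[:,:2].astype(np.float32)
    print(x["confidence"],x["point"],cv2.minAreaRect(p))
```

```text
[0.45748758 0.04329043 0.24079598] [-3.38176302e-01 -3.12328176e+00 -2.97895743e-04] [-0.72  0.    0.57  1.8  -0.    1.34  1.2 ]
0.77 [377.7, 205.2] ((0.46105682849884033, 0.08665013313293457), (0.06688302755355835, 0.09988230466842651), 77.59288024902344)
0.65 [236.8, 206.8] ((0.4389347732067108, -0.013775520026683807), (0.06696302443742752, 0.09984514117240906), 77.57231140136719)
0.65 [19.9, 286.7] ((0.467953085899353, -0.20115287601947784), (0.03838315233588219, 0.1180802583694458), 65.86785888671875)
```

View pics/w1.png

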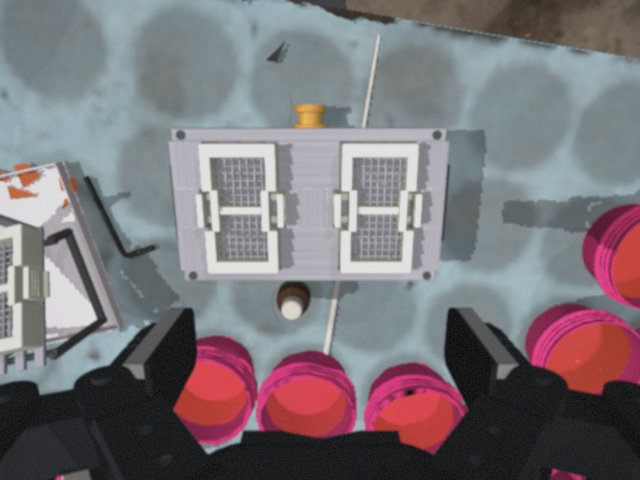

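Wrist view: a at px (378,205) and b at (237,207), measured 66.9 x 99.9 mm, which matches the given sizes. Next, a view over the rack.

carry_out(claw=[1,1,1,1,1,1,1,1], offset=[[-0.02,-0.08,0],[-0.04,-0.16,0],[-0.06,-0.24,0],[-0.08,-0.32,0],[-0.1,-0.41,0],[-0.1,-0.41,0],[-0.1,-0.41,0],[-0.1,-0.41,0]], roll=[-0.1,-0.2,-0.3,-0.4,-0.4,-0.4,-0.4,-0.4])

```text
time_s: 3.15
position: [0.4644, -0.2071, 0.2404]
ee_rot: [-0.017, -3.141, -0.001]
force: [0.1, 0.4, 0.5]
gripper_width: 0.998
finger_force: 0.0
```

Run:
```python
from h import *
s=robot.get_state();print(s["position"],s["ee_rot"])
c=robot.calibration("wrist");im=robot.camera("wrist");cv2.imwrite("pics/w2.png",im[:,:,::-1])
np.savez("w2.npz",**c,im=im)
b=None
for x in robot.silhouettes("screen_c","wrist")[:3]:
    k=corners(x["mask"]);print(x["confidence"],x["point"],cv2.minAreaRect(k.astype(np.float32)),x["mask"].sum())
    if b is None: b=k; np.save("w2c.npy",x["mask"])
im2=im[60:400,160:560,::-1];cv2.imwrite("pics/w2z.png",cv2.resize(im2,(700,595),interpolation=2))
```

```text
[ 0.46439878 -0.20712074  0.24040839] [-1.69312487e-02 -3.14094923e+00 -1.48643124e-03]
0.97 [296.4, 216.2] ((297.5, 214.5), (131.0, 93.0), 90.0) 8144
0.58 [574.7, 182.1] ((574.8837280273438, 177.49520874023438), (95.09004974365234, 144.58203125), 16.389541625976562) 10506
0.47 [250.5, 340.8] ((246.7628631591797, 349.83367919921875), (90.99918365478516, 33.737525939941406), 22.8645076751709) 819
```

View pics/w2z.png

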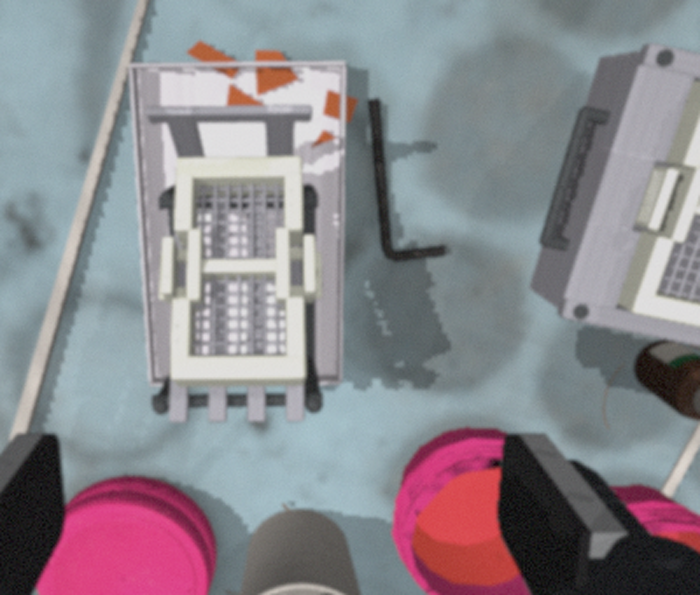

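Wrist crop: screen c at full px (296,215) lies below the stop's bar (about (291,124)). Its edges run nearly along the tool axes, and the key is to its right. I'll fit c's full pose (tilt fixed at 30°) to the masks.

```bash
cat >> h.py <<'E'
def pose(p,tilt=np.radians(30)):
    return Rn.from_euler("ZY",[p[3],-tilt]).as_matrix(),np.array(p[:3])
def boxpts(lx,ly,z0,z1):
    return np.array([[x,y,z] for x in(-lx/2,lx/2) for y in(-ly/2,ly/2) for z in(z0,z1)])
PARTS=[boxpts(.1,.056,0,.022),boxpts(.026,.066,.003,.021)]
def render(c,p,S=4):
    R,t=pose(p);m=np.zeros((480*S,640*S),np.uint8)
    for P in PARTS:
        h=cv2.convexHull(((proj(c,P@R.T+t)+.5)*S).astype(np.float32))
        cv2.fillConvexPoly(m,np.round(h*16).astype(np.int32),255,shift=4)
    return cv2.resize(m,(640,480),interpolation=cv2.INTER_AREA)/255.
E
python3 - <<'E'
from h import *
from scipy.optimize import minimize
w=np.load("w2.npz");mw=np.load("w2c.npy")
im=w["im"].astype(int)
# colour mask refined: cream pixels in the neighbourhood + network mask
views=[(dict(K=w["K"],R=w["R"],t=w["t"]),mw)]
for n,pt in(("side",(355,314)),("top",(404,262))):
    robot.camera(n)
    L=robot.silhouettes("screen_c",n)
    L=[x for x in L if np.hypot(*(np.array(x["point"])-pt))<8]
    if L: views.append((robot.calibration(n),L[0]["mask"]))
def close(m): return cv2.morphologyEx(m.astype(np.uint8),3,np.ones((9,9),np.uint8)).astype(float)
V=[(c,cv2.drawContours(np.zeros((480,640),np.uint8),cv2.findContours(m.astype(np.uint8),0,1)[0],-1,1,-1).astype(float)) for c,m in views]
def run(vs):
    f=lambda p:sum(np.abs(render(c,p*[.01,.01,.01,.1])-m).sum()/m.sum() for c,m in vs)
    best=None
    for y in(-.05,0,.05):
        r=minimize(f,np.array([.464,-.225,.045,y])/[.01,.01,.01,.1],method="Nelder-Mead",options=dict(initial_simplex=None,xatol=1e-3,fatol=1e-5,maxiter=400))
        if best is None or r.fun<best.fun:best=r
    return best.x*[.01,.01,.01,.1],best.fun
for vs in (V[:1],V[1:],V):
    p,fv=run(vs);R,t=pose(p);o=t+R@[-.05,0,0];print(len(vs),p.round(4),round(np.degrees(p[3]),2),"cost",round(fv,4),"bed origin",o.round(4))
E
```

```text
1 [ 0.4687 -0.2251  0.0547 -0.    ] -0.0 cost 0.027 bed origin [ 0.4254 -0.2251  0.0297]
1 [ 0.4715 -0.2191  0.0474  0.    ] 0.0 cost 0.0424 bed origin [ 0.4282 -0.2191  0.0224]
2 [ 0.4685 -0.225   0.0536  0.    ] 0.0 cost 0.0897 bed origin [ 0.4252 -0.225   0.0286]
```

```bash
cat > fit.py <<'E'
from h import *
from scipy.optimize import minimize
def fill(m): return cv2.drawContours(np.zeros((480,640),np.uint8),cv2.findContours(m.astype(np.uint8),0,1)[0],-1,1,-1).astype(float)
sc=np.array([.01,.01,.01,.1])
def run(vs,x0,fixz=None):
    def f(q):
        p=q*sc
        if fixz is not None:p[2]=fixz
        return sum(np.abs(render(c,p)-m).sum()/m.sum() for c,m in vs)
    x0=np.array(x0)/sc;sx=np.vstack([x0]+[x0+d for d in np.diag([.5,-.5,.6,.4])])
    r=minimize(f,x0,method="Nelder-Mead",options=dict(initial_simplex=sx,xatol=2e-3,fatol=1e-5,maxiter=500))
    p=r.x*sc
    if fixz is not None:p[2]=fixz
    return p,r.fun
E
python3 - <<'E'
from fit import *
w=np.load("w2.npz");V={"w":(dict(K=w["K"],R=w["R"],t=w["t"]),fill(np.load("w2c.npy")))}
for n,pt in(("side",(355,314)),("top",(404,262))):
    robot.camera(n)
    L=[x for x in robot.silhouettes("screen_c",n) if np.hypot(*(np.array(x["point"])-pt))<15]
    if L: V[n]=(robot.calibration(n),fill(L[0]["mask"]))
for ks in (["w"],["side","top"],["w","side"],list(V)):
    ks=[k for k in ks if k in V]
    for y0 in(-.03,.0):
        p,fv=run([V[k] for k in ks],[.468,-.225,.05,y0]);R,t=pose(p);print(ks,p.round(4),np.degrees(p[3]).round(2),round(fv,4),(t+R@[-.05,0,0]).round(4))
for z in(.047,.051,.055): 
    p,fv=run([V["w"]],[.468,-.225,.05,0],z);print(z,p.round(4),round(fv,4))
E
```

```text
['w'] [ 0.4687 -0.2253  0.0543 -0.0079] -0.46 0.0258 [ 0.4254 -0.2249  0.0293]
['w'] [ 0.4687 -0.2252  0.0542 -0.0064] -0.36 0.0259 [ 0.4254 -0.225   0.0292]
['side'] [ 0.4697 -0.2234  0.0516 -0.0227] -1.3 0.071 [ 0.4264 -0.2224  0.0266]
['side'] [ 0.4737 -0.2182  0.0456 -0.0355] -2.03 0.0636 [ 0.4304 -0.2167  0.0206]
['w', 'side'] [ 0.4687 -0.2252  0.0535 -0.0109] -0.62 0.1075 [ 0.4254 -0.2248  0.0285]
['w', 'side'] [ 0.4688 -0.2252  0.0537 -0.0119] -0.68 0.107 [ 0.4255 -0.2247  0.0287]
['w', 'side'] [ 0.4687 -0.2252  0.0535 -0.0109] -0.62 0.1075 [ 0.4254 -0.2248  0.0285]
['w', 'side'] [ 0.4688 -0.2252  0.0537 -0.0119] -0.68 0.107 [ 0.4255 -0.2247  0.0287]
0.047 [ 0.4705 -0.2256  0.047  -0.0122] 0.0574
0.051 [ 0.4697 -0.2253  0.051  -0.0059] 0.0368
0.055 [ 0.4686 -0.2251  0.055  -0.004 ] 0.0267
```

carry_out(claw=[1,1,1,1,1,1,1,1,1,1], offset=[[0.002,0.075,0],[0.003,0.15,0],[0.005,0.225,0],[0.007,0.3,0.02],[0.008,0.37,0.05],[0.01,0.44,0.09],[0.011,0.49,0.14],[0.011,0.49,0.2],[0.011,0.49,0.21],[0.011,0.49,0.21]], roll=[0.1,0.2,0.3,0.412,0.412,0.412,0.412,0.412,0.412,0.412])

```text
time_s: 4.65
position: [0.4607, 0.0837, 0.1143]
ee_rot: [-0.346, -3.121, 0.003]
force: [-0.5, -1.0, 0.7]
gripper_width: 1.0
finger_force: 0.0
```

Run:
```python
from h import *
s=robot.get_state();print(s["position"],s["ee_rot"],s["time_s"],s["force"])
r=s["ee_rot"];print(np.degrees(2*np.arctan2(r[1],r[0]))%180-90)
c=robot.calibration("wrist");im=robot.camera("wrist");cv2.imwrite("pics/w3.png",im[:,:,::-1])
for x in robot.silhouettes("screen_a","wrist")[:2]:
    p=onplane(c,corners(x["mask"]),.0735)[:,:2].astype(np.float32)
    print(x["confidence"],x["point"],cv2.minAreaRect(p))
```

```text
[0.46071375 0.08372197 0.11434981] [-3.46069539e-01 -3.12050831e+00  2.79304777e-03] 4.65 [-0.52630515 -0.98396034  0.71629898]
77.34332614574888
0.69 [99.9, 257.4] ((0.4391001760959625, -0.011830415576696396), (0.0705704391002655, 0.1018095538020134), 77.30388641357422)
0.58 [326.4, 266.1] ((0.4609261453151703, 0.087200827896595), (0.06575377285480499, 0.10260652750730515), 77.3365707397461)
```

View pics/w3.png

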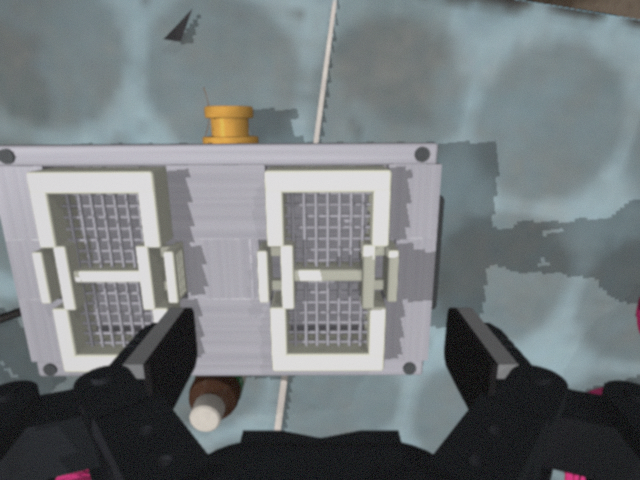

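Wrist view: a at px (326,266), centred between the fingers (150-490), box edges aligned. Descending.

carry_out(claw=[1,1,1,1], offset=[[0,0,0.04],[0,0,0.074],[0,0,0.074],[0,0,0.074]], roll=[0,0,0,0])

```text
time_s: 5.15
position: [0.4623, 0.0843, 0.0719]
ee_rot: [0.346, 3.121, 0.001]
force: [0.4, 0.4, -0.1]
gripper_width: 0.999
finger_force: 0.0
```

Run:
```python
from h import *
s=robot.get_state();print(s["position"],s["time_s"],s["force"])
```

```text
[0.46225355 0.08432413 0.07187768] 5.15 [ 0.41817752  0.38814513 -0.08413685]
```

carry_out(claw=[1,1,0.6,0.3,0.3,0.3,0.3], offset=[[0.003,0.004,0.012],[0.003,0.004,0.024],[0.003,0.004,0.024],[0.003,0.004,0.024],[0.003,0.004,0.024],[0.003,0.004,0.024],[0.003,0.004,0.024]], roll=[0,0,0,0,0,0,0], grip_force=30)

```text
time_s: 5.85
position: [0.4602, 0.0874, 0.0566]
ee_rot: [-0.345, -3.123, -0.001]
force: [-3.3, -1.6, 7.1]
gripper_width: 0.66
finger_force: 23.3
```

Run:
```python
from h import *
s=robot.get_state();print(s["position"],s["time_s"],s["force"],s["gripper_width"]*85,s["finger_force"])
im=robot.camera("wrist");cv2.imwrite("pics/w4.png",im[:,:,::-1])
```

```text
[0.46015916 0.08737721 0.05659722] 5.85 [-3.25331454 -1.55809956  7.08316539] 56.06110324733524 23.271923661231995
```

View pics/w4.png

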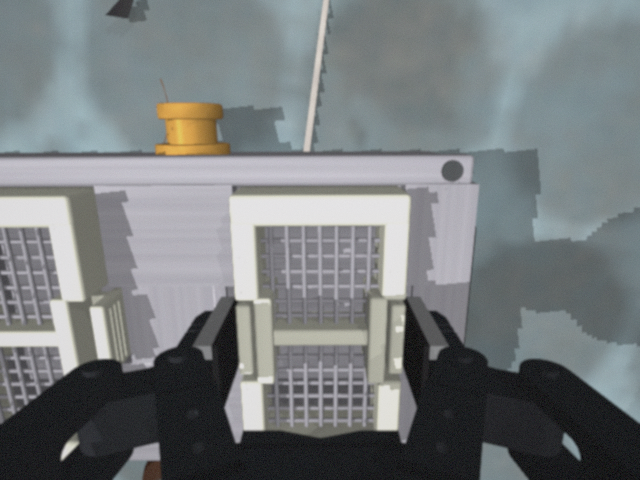

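Both pads are on the tabs of a (px 235 and 405) at about 57 mm opening. Lifting.

carry_out(claw=[0.3,0.3,0.3,0.3,0.3,0.3,0.3,0.3], offset=[[0,0,-0.01],[0,0,-0.025],[0,0,-0.05],[0,0,-0.09],[0,0,-0.14],[0,0,-0.19],[0,0,-0.19],[0,0,-0.19]], roll=[0,0,0,0,0,0,0,0])

```text
time_s: 6.7
position: [0.4605, 0.0876, 0.1707]
ee_rot: [0.344, 3.121, 0.002]
force: [-0.5, -0.3, -2.3]
gripper_width: 0.657
finger_force: 22.2
```

Run:
```python
from h import *
s=robot.get_state();print(s["position"],s["ee_rot"],s["time_s"],s["force"],s["gripper_width"]*85,s["finger_force"])
im=robot.camera("wrist");cv2.imwrite("pics/w5.png",im[:,:,::-1])
robot.camera("side")
for x in robot.silhouettes("screen_a","side")[:4]:
  print(x["confidence"],x["point"])
```

```text
[0.4604554  0.08755991 0.17074332] [3.44377914e-01 3.12115305e+00 1.89070390e-03] 6.7 [-0.4600607 -0.3214578 -2.2580006] 55.83977332721214 22.16607391834259
0.95 [279.6, 252.0]
0.71 [257.1, 175.1]
0.6 [354.2, 313.8]
0.32 [264.9, 193.4]
```

View pics/w5.png

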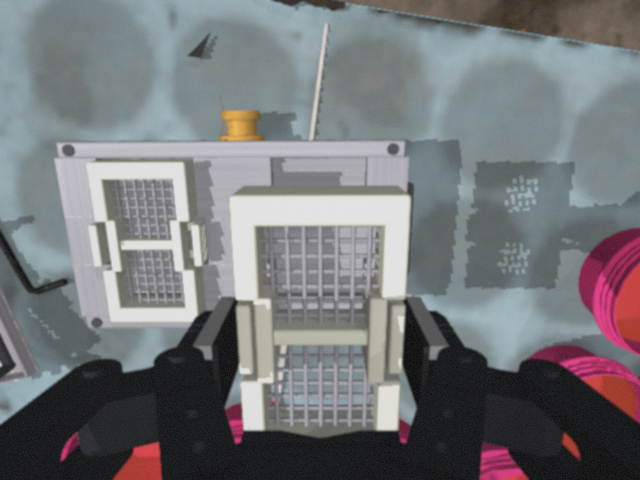

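Screen a is free and level in the fingers, and b is undisturbed at px (140,240). Working out the placing path: a's upper edge lands on c's, then rotates in the grip until flat.

```bash
cat > plan.py <<'E'
from h import *
import sys
def tcp(phi,layer,tC=(.4687,-.2252,.0543),yaw=-.009,e=0.,dz=0.,xp=-.0007,zp=.016,g=.011,lift=0.):
    R,_=pose([0,0,0,yaw]);Rp,_=pose([0,0,0,yaw],np.radians(phi))
    E=np.array(tC)+R@[.05-e,0,.022*layer+lift]
    return E+Rp@[-.05+xp,0,zp]-[0,0,g-dz]
def off(s,T,yaw_tool=None):
    R=Rn.from_rotvec(s["ee_rot"]).as_matrix()
    return (R.T@(T-s["position"])/.6).round(4)
E
python3 - <<'E'
from plan import *
s=robot.get_state()
T=tcp(0,1,lift=.02);print("approach",T,off(s,T),"over",off(s,np.r_[T[:2],.171]))
for ph in range(0,31,5): print(ph,tcp(ph,1).round(4))
print(s["time_s"])
E
```

```text
approach [ 0.44030242 -0.22494441  0.12067307] [-0.0826 -0.5146  0.081 ] over [-0.0825 -0.5147 -0.0029]
0 [ 0.4503 -0.225   0.1034]
5 [ 0.4491 -0.225   0.0989]
10 [ 0.4483 -0.225   0.0943]
15 [ 0.4479 -0.225   0.0897]
20 [ 0.4479 -0.225   0.085 ]
25 [ 0.4483 -0.225   0.0804]
30 [ 0.4491 -0.225   0.0759]
6.85
```

carry_out(claw=[0.3,0.3,0.3,0.3,0.3,0.3,0.3,0.3,0.3,0.3], offset=[[-0.01,-0.06,0],[-0.025,-0.13,0],[-0.04,-0.205,0],[-0.055,-0.28,0],[-0.07,-0.355,0],[-0.083,-0.43,0],[-0.099,-0.5,0],[-0.099,-0.511,0.04],[-0.099,-0.511,0.07],[-0.099,-0.511,0.07]], roll=[-0.05,-0.12,-0.2,-0.28,-0.35,-0.42,-0.42,-0.42,-0.42,-0.42])

```text
time_s: 7.85
position: [0.4488, -0.2243, 0.1249]
ee_rot: [-0.017, -3.135, -0.001]
force: [0.3, 0.4, -1.3]
gripper_width: 0.654
finger_force: 22.2
```

carry_out(claw=[0.3,0.3,0.3], offset=[[0,0,0.005],[0,0,0.005],[0,0,0.005]], roll=[0,0,0])

```text
time_s: 8.15
position: [0.4517, -0.2245, 0.1256]
ee_rot: [0.014, 3.141, -0.0]
force: [0.7, 0.0, -1.0]
gripper_width: 0.653
finger_force: 22.2
```

Run:
```python
from plan import *
s=robot.get_state();r=s["ee_rot"];print(s["position"],np.degrees(2*np.arctan2(r[1],r[0]))%180-90,s["time_s"],s["force"],s["moment"],s["gripper_width"]*85)
print(off(s,tcp(0,1)))
im=robot.camera("wrist");cv2.imwrite("pics/w6.png",im[:,:,::-1])
```

```text
[ 0.45174207 -0.22449801  0.12562085] 89.49212751426299 8.15 [ 0.7056914   0.03869351 -1.02081342] [-0.03560309 -0.00716204 -0.01198175] 55.51709235526871
[ 0.0024 -0.0009  0.0371]
```

View pics/w6.png

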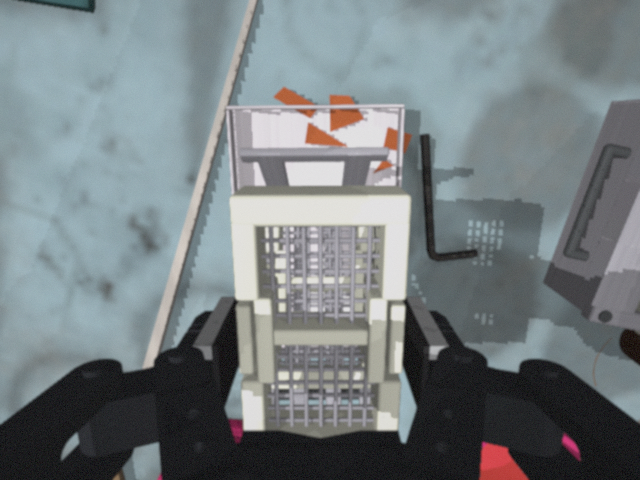

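Screen a hangs level over c; the stop bar is visible at px (315,153) and the two line up sideways. Lowering by feel.

carry_out(claw=[0.3,0.3,0.3,0.3,0.3], offset=[[0.002,-0.001,0.015],[0.002,-0.001,0.028],[0.002,-0.001,0.033],[0.002,-0.001,0.033],[0.002,-0.001,0.033]], roll=[0,0,0,0,0], grip_force=20)

```text
time_s: 8.7
position: [0.4499, -0.2254, 0.105]
ee_rot: [-0.016, -3.141, 0.0]
force: [-0.7, -0.1, -1.2]
gripper_width: 0.656
finger_force: 22.3
```

carry_out(claw=[0.3,0.3,0.3], offset=[[0,0,0.004],[0,0,0.004],[0,0,0.004]], roll=[0,0,0])

```text
time_s: 9.0
position: [0.4501, -0.2255, 0.1029]
ee_rot: [0.015, 3.141, -0.0]
force: [-0.8, -0.1, 1.7]
gripper_width: 0.657
finger_force: 22.9
```

carry_out(claw=[0.3,0.3,0.3], offset=[[0,0,0.004],[0,0,0.004],[0,0,0.004]], roll=[0,0,0])

```text
time_s: 9.3
position: [0.4499, -0.2255, 0.1003]
ee_rot: [-0.016, -3.141, 0.0]
force: [-1.9, -0.5, 2.7]
gripper_width: 0.653
finger_force: 23.1
```

carry_out(claw=[0.3,0.3,0.3,0.3,0.3,0.3,0.3,0.3], offset=[[0.0015,0,0.005],[0.0027,0,0.01],[0.0033,0,0.015],[0.0035,0,0.02],[0.0034,0,0.025],[0.003,0,0.03],[0.0027,0,0.033],[0.0027,0,0.033]], roll=[0,0,0,0,0,0,0,0])

```text
time_s: 10.1
position: [0.4481, -0.2252, 0.0802]
ee_rot: [-0.015, -3.141, -0.0]
force: [-0.6, 0.4, 1.7]
gripper_width: 0.656
finger_force: 23.3
```

Run:
```python
from plan import *
s=robot.get_state();print(s["position"],s["time_s"],s["force"],s["moment"],s["gripper_width"]*85,off(s,tcp(30,1)))
im=robot.camera("side");cv2.imwrite("pics/s7.png",cv2.resize(im[240:400,270:430,::-1],(600,600),interpolation=2))
```

```text
[ 0.4480633  -0.22516227  0.08015754] 10.1 [-0.60262366  0.36561414  1.69349348] [ 0.13579942 -0.01674538  0.02553921] 55.77019591580696 [-0.0017  0.0002  0.0072]
```

carry_out(claw=[0.3,0.3,0.3,0.3], offset=[[-0.001,0,0.004],[-0.0017,0,0.0075],[-0.0017,0,0.0075],[-0.0017,0,0.0075]], roll=[0,0,0,0])

```text
time_s: 10.55
position: [0.4488, -0.2253, 0.078]
ee_rot: [-0.016, -3.141, -0.004]
force: [-14.5, 7.4, 34.5]
gripper_width: 0.656
finger_force: 31.8
```

carry_out(claw=[0.3,0.3,0.3], offset=[[0.0025,0,0.004],[0.0025,0,0.004],[0.0025,0,0.004]], roll=[0,0,0])

```text
time_s: 10.85
position: [0.4492, -0.2253, 0.0769]
ee_rot: [0.015, 3.138, 0.004]
force: [-13.1, 8.4, 43.9]
gripper_width: 0.654
finger_force: 35.6
```

Run:
```python
from fit import *
s=robot.get_state();print(s["position"],s["time_s"],s["force"],s["moment"],s["gripper_width"]*85)
im=robot.camera("side");cv2.imwrite("pics/s8.png",cv2.resize(im[240:400,270:430,::-1],(600,600),interpolation=2))
for x in robot.silhouettes("screen_a","side")[:4]: print(x["confidence"],x["point"],x["mask"].sum())
```

```text
[ 0.4491632  -0.22527045  0.07692297] 10.85 [-13.10467058   8.42040801  43.93293923] [2.2367218  2.62908881 0.16102959] 55.560650182941124
0.94 [336.9, 312.3] 1164
0.73 [360.7, 325.4] 517
```

carry_out(claw=[0.3,0.3,0.45,0.65,1,1,1,1], offset=[[0,0,-0.005],[0,0,-0.005],[0,0,-0.005],[0,0,-0.005],[0,0,-0.005],[0,0,-0.005],[0,0,-0.005],[0,0,-0.005]], roll=[0,0,0,0,0,0,0,0])

```text
time_s: 11.75
position: [0.4478, -0.2253, 0.0765]
ee_rot: [-0.015, -3.141, 0.0]
force: [0.5, -0.9, -0.4]
gripper_width: 0.994
finger_force: 0.0
```

carry_out(claw=[1,1,1,1,1], offset=[[0,0,-0.03],[0,0,-0.1],[-0.02,0.03,-0.18],[-0.025,0.03,-0.26],[-0.025,0.03,-0.26]], roll=[0,0,0,0,0])

```text
time_s: 12.25
position: [0.4664, -0.2084, 0.2389]
ee_rot: [0.014, 3.132, -0.003]
force: [-0.7, -0.4, -1.2]
gripper_width: 0.999
finger_force: 0.0
```

Run:
```python
from fit import *
s=robot.get_state();print(s["position"],s["time_s"],s["force"],s["gripper_width"]*85)
c=robot.calibration("wrist");im=robot.camera("wrist");cv2.imwrite("pics/w9.png",im[:,:,::-1]);np.savez("w9.npz",**c,im=im)
for x in robot.silhouettes("screen_a","wrist")[:4]: print(x["confidence"],x["point"],x["mask"].sum())
cv2.imwrite("pics/w9z.png",cv2.resize(im[60:400,160:560,::-1],(700,595),interpolation=2))
```

```text
[ 0.46643147 -0.20843768  0.23894722] 12.25 [-0.74598615 -0.41481399 -1.20637005] 84.90111112494743
0.95 [582.1, 174.0] 11152
0.84 [300.4, 209.7] 634
0.81 [296.3, 200.3] 11043
0.36 [530.7, 174.0] 15256
```

View pics/w9z.png

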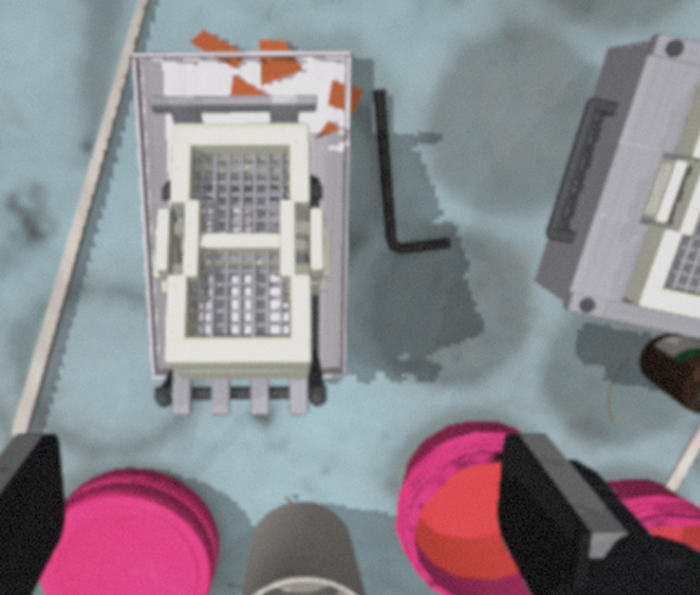

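Screen a lies on c in the rack (crop (235,245)), square by eye. I'll check it numerically.

```bash
cat > fit2.py <<'E'
from fit import *
C=np.array([.4687,-.2252,.0543,-.009])
def stackfit(c,m,layers,tilt0=np.radians(30)):
    R,t=pose(C)
    lo=[np.r_[t+R@[0,0,.022*k],C[3]] for k in range(layers)]
    base=np.max([render(c,q) for q in lo],axis=0)
    def model(d):
        q=np.r_[t+R@[d[0],d[1],.022*layers],C[3]+d[2]*.01]
        return np.maximum(render(c,q),base)
    f=lambda d:np.abs(model(d*np.array([.001,.001,1]))-m).sum()/m.sum()
    sx=np.vstack([np.zeros(3)]+list(np.diag([3,3,3.])))
    r=minimize(f,np.zeros(3),method="Nelder-Mead",options=dict(initial_simplex=sx,xatol=.01,fatol=1e-5))
    print("upslope mm, left mm, yaw x.01rad",r.x.round(2),r.fun.round(4),"at 0:",f(np.zeros(3)).round(4))
E
python3 - <<'E'
from fit2 import *
w=np.load("w9.npz");c=dict(K=w["K"],R=w["R"],t=w["t"])
L=[x for x in robot.silhouettes("screen_a","wrist") if x["mask"].sum()>8000 and abs(x["point"][0]-296)<20]
m=L[0]["mask"];np.save("w9m.npy",m);stackfit(c,fill(m),1)
E
```

```text
upslope mm, left mm, yaw x.01rad [0.2  0.07 0.23] 0.0492 at 0: 0.0513
```

carry_out(claw=[1,1,1,1,1,1,1,1,1,1], offset=[[0.01,0.07,0],[0.02,0.14,0],[0.03,0.21,0.03],[0.04,0.28,0.06],[0.05,0.323,0.1],[0.05,0.323,0.17],[0.05,0.323,0.22],[0.05,0.323,0.265],[0.05,0.323,0.265],[0.05,0.323,0.265]], roll=[0.1,0.2,0.3,0.417,0.417,0.417,0.417,0.417,0.417,0.417])

```text
time_s: 13.4
position: [0.4339, -0.014, 0.0731]
ee_rot: [-0.343, -3.12, 0.003]
force: [-0.1, -0.0, 1.0]
gripper_width: 0.999
finger_force: 0.0
```

Run:
```python
from plan import *
s=robot.get_state();r=s["ee_rot"];print(s["position"],np.degrees(2*np.arctan2(r[1],r[0]))%180-90,s["time_s"],off(s,np.array([.4385,-.0142,.0570])))
c=robot.calibration("wrist");im=robot.camera("wrist");cv2.imwrite("pics/w10.png",im[:,:,::-1])
for x in robot.silhouettes("screen_b","wrist")[:3]:
    p=onplane(c,corners(x["mask"]),.0735)[:,:2].astype(np.float32)
    print(x["confidence"],x["point"],cv2.minAreaRect(p))
```

```text
[ 0.43389473 -0.01398641  0.07312094] 77.44129612759158 13.4 [-0.0076  0.0014  0.0268]
0.89 [318.8, 310.6] ((0.4373725354671478, -0.014717571437358856), (0.06555672734975815, 0.10139608383178711), 77.40614318847656)
```

carry_out(claw=[1,1], offset=[[0,0,0],[0,0,0]], roll=[0,0])

```text
time_s: 13.7
position: [0.4356, -0.0132, 0.0746]
ee_rot: [0.342, 3.121, 0.001]
force: [0.5, -0.2, -0.8]
gripper_width: 1.001
finger_force: 0.0
```

Run:
```python
from plan import *
s=robot.get_state();print(s["position"],s["joint_positions"].round(2),off(s,np.array([.4382,-.0143,.0570])))
```

```text
[ 0.43564131 -0.01323353  0.07455583] [-0.68  0.14  0.69  2.09 -0.11  0.94  1.43] [-0.0045 -0.0008  0.0293]
```

carry_out(claw=[1,1,1], offset=[[-0.0045,-0.001,0.015],[-0.0045,-0.001,0.028],[-0.0045,-0.001,0.028]], roll=[0,0,0])

```text
time_s: 14.0
position: [0.4365, -0.0147, 0.0555]
ee_rot: [-0.342, -3.121, 0.002]
force: [-0.4, -0.4, 0.6]
gripper_width: 1.001
finger_force: 0.0
```

carry_out(claw=[0.6,0.3,0.3,0.3,0.3], offset=[[0,0,0],[0,0,0],[0,0,0],[0,0,0],[0,0,0]], roll=[0,0,0,0,0], grip_force=30)

```text
time_s: 14.5
position: [0.4376, -0.0147, 0.0575]
ee_rot: [0.342, 3.123, 0.0]
force: [-2.4, -0.0, 8.4]
gripper_width: 0.659
finger_force: 22.9
```

carry_out(claw=[0.3,0.3,0.3,0.3,0.3,0.3,0.3,0.3], offset=[[0,0,-0.01],[0,0,-0.025],[0,0,-0.05],[0,0,-0.09],[0,0,-0.14],[0,0,-0.2],[0,0,-0.2],[0,0,-0.2]], roll=[0,0,0,0,0,0,0,0])

```text
time_s: 15.3
position: [0.438, -0.0144, 0.1778]
ee_rot: [0.342, 3.121, 0.002]
force: [0.5, 0.8, -2.6]
gripper_width: 0.657
finger_force: 21.7
```

Run:
```python
from fit import *
from plan import *
s=robot.get_state();r=s["ee_rot"];print(s["position"],np.degrees(2*np.arctan2(r[1],r[0]))%180-90,s["time_s"],s["force"],s["gripper_width"]*85)
im=robot.camera("wrist");print("held diff vs w5",np.abs(im[200:300,240:400].astype(int)-cv2.imread("pics/w5.png")[200:300,240:400,::-1]).mean())
T=tcp(0,2);print(T,off(s,np.r_[T[:2],s["position"][2]]))
for ph in range(0,31,5): print(ph,tcp(ph,2).round(4))
```

```text
[ 0.4379584  -0.01439553  0.1777804 ] 77.5006478207757 15.3 [ 0.49240726  0.83423609 -2.62085078] 55.81828682183442
held diff vs w5 7.363854166666667
[ 0.43930246 -0.22493542  0.12240512] [-0.0781 -0.3421 -0.0004]
0 [ 0.4393 -0.2249  0.1224]
5 [ 0.4381 -0.2249  0.1179]
10 [ 0.4373 -0.2249  0.1134]
15 [ 0.4369 -0.2249  0.1087]
20 [ 0.4369 -0.2249  0.1041]
25 [ 0.4373 -0.2249  0.0995]
30 [ 0.4381 -0.2249  0.0949]
```

carry_out(claw=[0.3,0.3,0.3,0.3,0.3,0.3,0.3,0.3,0.3,0.3], offset=[[-0.015,-0.05,0],[-0.03,-0.11,0],[-0.045,-0.18,0],[-0.06,-0.25,0],[-0.075,-0.32,0],[-0.078,-0.342,0.02],[-0.078,-0.342,0.05],[-0.078,-0.342,0.067],[-0.078,-0.342,0.067],[-0.078,-0.342,0.067]], roll=[-0.06,-0.14,-0.23,-0.32,-0.418,-0.418,-0.418,-0.418,-0.418,-0.418])

```text
time_s: 16.35
position: [0.4386, -0.2245, 0.1364]
ee_rot: [-0.013, -3.14, -0.0]
force: [0.5, 0.0, -1.1]
gripper_width: 0.653
finger_force: 21.7
```

carry_out(claw=[0.3,0.3], offset=[[0,0,0],[0,0,0]], roll=[0,0])

```text
time_s: 16.55
position: [0.4393, -0.2248, 0.1373]
ee_rot: [0.013, 3.14, -0.0]
force: [-0.2, 0.4, -0.9]
gripper_width: 0.655
finger_force: 21.7
```

Run:
```python
from plan import *
s=robot.get_state();r=s["ee_rot"];print(s["position"],np.degrees(2*np.arctan2(r[1],r[0]))%180-90,s["time_s"],s["force"],s["gripper_width"]*85,off(s,tcp(0,2)))
```

```text
[ 0.43925949 -0.22480077  0.13729139] 89.5154605417292 16.55 [-0.2283372   0.4492305  -0.89807716] 55.647759992963344 [-0.     -0.0002  0.0248]
```

carry_out(claw=[0.3,0.3,0.3,0.3], offset=[[0,0,0.012],[0,0,0.021],[0,0,0.021],[0,0,0.021]], roll=[0,0,0,0], grip_force=20)

```text
time_s: 16.95
position: [0.4385, -0.2249, 0.1238]
ee_rot: [-0.015, -3.141, -0.0]
force: [0.3, 0.2, -0.9]
gripper_width: 0.654
finger_force: 21.7
```

carry_out(claw=[0.3,0.3,0.3], offset=[[0,0,0.007],[0,0,0.007],[0,0,0.007]], roll=[0,0,0])

```text
time_s: 17.25
position: [0.4387, -0.2252, 0.1199]
ee_rot: [-0.015, -3.142, 0.0]
force: [-0.6, -0.1, 0.9]
gripper_width: 0.653
finger_force: 22.3
```

carry_out(claw=[0.3,0.3,0.3,0.3,0.3,0.3,0.3,0.3], offset=[[0.0013,0,0.005],[0.0023,0,0.01],[0.0028,0,0.015],[0.003,0,0.02],[0.0029,0,0.025],[0.0025,0,0.03],[0.0022,0,0.034],[0.0022,0,0.034]], roll=[0,0,0,0,0,0,0,0])

```text
time_s: 18.05
position: [0.4372, -0.2249, 0.0991]
ee_rot: [-0.015, -3.141, -0.0]
force: [-0.3, 0.2, 0.9]
gripper_width: 0.661
finger_force: 22.6
```

carry_out(claw=[0.3,0.3,0.3,0.3], offset=[[-0.0007,0,0.0035],[-0.0007,0,0.007],[-0.0007,0,0.007],[-0.0007,0,0.007]], roll=[0,0,0,0])

```text
time_s: 18.45
position: [0.4379, -0.225, 0.0976]
ee_rot: [0.015, 3.141, 0.004]
force: [-14.8, 7.8, 37.5]
gripper_width: 0.654
finger_force: 32.5
```

carry_out(claw=[0.3,0.3,0.3], offset=[[0.0022,0,0.002],[0.0022,0,0.002],[0.0022,0,0.002]], roll=[0,0,0])

```text
time_s: 18.75
position: [0.4379, -0.225, 0.0974]
ee_rot: [0.014, 3.138, 0.004]
force: [-12.9, 8.6, 45.0]
gripper_width: 0.657
finger_force: 33.9
```

carry_out(claw=[0.3,0.3,0.45,0.65,1,1,1,1], offset=[[0,0,-0.005],[0,0,-0.005],[0,0,-0.005],[0,0,-0.005],[0,0,-0.005],[0,0,-0.005],[0,0,-0.005],[0,0,-0.005]], roll=[0,0,0,0,0,0,0,0])

```text
time_s: 19.55
position: [0.4364, -0.225, 0.0969]
ee_rot: [-0.015, -3.141, 0.0]
force: [-0.1, -0.3, 0.7]
gripper_width: 1.0
finger_force: 0.0
```

carry_out(claw=[1,1,1,1,1,1], offset=[[0,0,-0.03],[0,0,-0.1],[-0.02,0.02,-0.17],[-0.04,0.03,-0.24],[-0.04,0.03,-0.24],[-0.04,0.03,-0.24]], roll=[0,0,0,0,0,0])

```text
time_s: 20.15
position: [0.4613, -0.2072, 0.2416]
ee_rot: [0.013, 3.14, -0.0]
force: [0.3, 0.1, -1.2]
gripper_width: 0.999
finger_force: 0.0
```

Run:
```python
from fit2 import *
s=robot.get_state();print(s["position"],s["time_s"],s["force"],s["gripper_width"]*85)
c=robot.calibration("wrist");im=robot.camera("wrist");cv2.imwrite("pics/w11.png",im[:,:,::-1]);np.savez("w11.npz",**c,im=im)
for x in robot.silhouettes("screen_a","wrist")[:4]:
    print(x["confidence"],x["point"],x["mask"].sum())
    if x["mask"].sum()>8000 and abs(x["point"][0]-296)<30: np.save("w11m.npy",x["mask"]);stackfit(c,fill(x["mask"]),2)
```

```text
[ 0.46125381 -0.20717352  0.24165   ] 20.15 [ 0.32642496  0.09716582 -1.19185575] 84.9055412652617
0.84 [298.0, 236.7] 813
0.71 [293.7, 196.4] 10603
upslope mm, left mm, yaw x.01rad [0.25 0.44 0.37] 0.0867 at 0: 0.0919
0.65 [288.4, 207.6] 1491
```

Run:
```python
from fit2 import *
w=np.load("w11.npz");c=dict(K=w["K"],R=w["R"],t=w["t"]);m=np.load("w11m.npy")
R,t=pose(C);top=np.r_[t+R@[0,0,.044],C[3]]
S=[np.r_[t+R@[0,0,.022*k],C[3]] for k in range(3)]
U=np.max([render(c,q) for q in S],axis=0)>.5; A=render(c,S[2])>.5
for nme,M in(("union",U),("top only",A)):
    d=M^fill(m).astype(bool);ys,xs=np.nonzero(d);print(nme,M.sum(),fill(m).sum(),"diff rows hist",np.histogram(ys,bins=range(110,330,20)))
# cream top-face edges vs prediction
g=w["im"].astype(int);cream=((g.min(2)>150)&(g[:,:,0]-g[:,:,2]>8)).astype(np.uint8)
P=np.array([[x,y,.022] for x in(-.05,.05) for y in(-.028,.028)]);print("pred top corners",proj(c,P@R.T+S[2][:3]).round(1).tolist())
f=fill(m);
def sc(u,v):
    return f[v].nonzero()[0][[0,-1]]
for v in(150,160,170,230,240,250): print(v,sc(0,v),np.nonzero(A[v])[0][[0,-1]],np.nonzero(U[v])[0][[0,-1]])
for u in(270,290,310): print("col",u,f[:,u].nonzero()[0][[0,-1]],np.nonzero(A[:,u])[0][[0,-1]],np.nonzero(U[:,u])[0][[0,-1]],np.nonzero(cream[:300,u])[0][[0,-1]])
```

```text
union 14377 13522.0 diff rows hist (array([ 65,  21,  15,  78,  95, 126,  45,  24, 772,   0]), array([110, 130, 150, 170, 190, 210, 230, 250, 270, 290, 310]))
top only 13538 13522.0 diff rows hist (array([65, 21, 15, 78, 95, 78, 25, 24, 69,  0]), array([110, 130, 150, 170, 190, 210, 230, 250, 270, 290, 310]))
pred top corners [[253.2, 123.0], [334.7, 123.0], [247.1, 266.3], [336.1, 266.3]]
150 [253 335] [252 335] [252 335]
160 [253 335] [252 335] [252 335]
170 [252 336] [252 335] [252 335]
230 [250 335] [249 336] [249 340]
240 [249 337] [249 336] [249 336]
250 [249 337] [248 336] [248 336]
col 270 [123 273] [123 272] [123 282] [124 273]
col 290 [123 272] [123 272] [123 282] [ 99 274]
col 310 [123 271] [123 272] [123 282] [ 99 269]
```

Run:
```python
from cell import robot
print(robot.job_done())
```

```text
the job is handed in; nothing more can be done
None
```

Both screens are out of the box and lying in one pile on screen c in the rack. Camera fits put each within about 0.5 mm of flush, though I judged contact with the stop from those fits rather than seeing it. The job was handed in at about 20 s.

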